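# Clamp a glass column in its V cradle

### The arm

A 7-joint arm with a two-finger parallel gripper is mounted at the origin on the work surface. World frame = base frame: x ahead of the robot, y to its left, z up, the work surface at z = 0. Lengths are in m, angles in rad, forces in N, time in s.
With the tool pointing down it reaches from about 0.375 to 0.925 m from the base axis. Payload 3.1 kg.
Tool frame: the origin (TCP) lies where the fingers leave the gripper's body, on its centre line; the fingertips stand 73 mm ahead of it and the grasp point (between the pads) lies 54 mm ahead of it; z points along the fingers, y is the line along which they close (so a half turn about z gives the same grasp; the last joint's range is limited). The gripper opens to 85 mm and grips with 20 to 120 N. Pads are 22 mm wide; open, the fingers measure 114 mm over their backs; the gripper's body (76 mm by 85 mm) begins 54 mm behind the grasp point. The pads swing forward as they close: fully open they stand 13 mm farther back than shut.
Start: joints at [1.053, 0.383, 0.044, 1.598, -0.018, 1.161, -0.05], TCP at [0.265, -0.594, 0.304] pointing down, gripper open.
Joint ranges: [-2.61, 2.61], [-0.41, 2.15], [-1.48, 1.57], [0, 2.5], [-1.57, 4.71], [0.05, 1.97], [-2.85, 2.85]. Speed limits (rad/s): [2.79, 2.79, 3.14, 3.14, 3.14, 3.14, 3.14].

### API

Orientations are given as a unit quaternion [w, x, y, z].
In Python, from rig import arm, grab_frame gives the robot as it stands.
- The arm moves only by the shell command python3 -m crank 'ROWS' [FORCE]. ROWS is JSON, a list of rows, each an object of numbers: "x", "y", "z": the shift along the tool's x, y, z in mm; "ax", "ay", "az": the turn, a rotation vector about the tool's x, y, z in rad; "gripper": the opening, from -1 (shut) to 1 (fully open). In form: [{"x": .., "y": .., "z": .., "ax": .., "ay": .., "az": .., "gripper": ..}, ...]. A call has 1 to 20 rows; each row is the pose to reach, as a shift and turn from the pose commanded when the call began, along the tool's axes at that moment; what a row does not reach only later rows make up. A row lasts 1/10 s, in which the tool goes at most 50 mm and 8.59 degrees, less where a joint would pass 70% of its speed; a pose out of reach is approached as far as the arm can. A call with a gripper value outside its range is refused whole. The fingers move at their own pace and stop on an object; FORCE is the grip in N (left out, the last holds). Time passes only in rows, so rows that repeat a pose let the fingers close. It gives the time, the measured TCP pose, the force, the opening and the grip force at its end, in the units of the state.
- arm.get_state(): the state, without advancing time (a new reading comes with each control period).
- grab_frame(name): name is "scene" or "top" or "wrist"; returns a dict with "image" (420x560x3 uint8, red, green, blue), "fx", "fy", "cx", "cy" (pixels), "rvec" (rotation vector, rad) and "tvec" (3), from world to camera coordinates, as OpenCV has them. Camera axes: x right, y down, z forward; pixel columns grow to the right and rows downward; lengths in m; the calibration is good to about 2 mm. The wrist camera is an equidistant fisheye: a pixel r from the principal point sees the ray r / f radians off the axis. A picture is of the moment at which its call begins. There is no depth.
- arm.hand_in(): hands the job in; it is judged then, once.
The state is a dict: "time": time; "joints": joint angles; "qd": joint speeds; "joint_torque": joint torques, N m; "eef_pos": TCP position; "orientation": TCP orientation; "force": force on the tool from outside, world axes, zero at the start; "moment": the same for the moment, N m; "grip_width": finger opening in m; "grip_force": force on a finger pad.
Only numpy, scipy, OpenCV 4.12 (cv2) and the standard library are available. Lean on these libraries where they do the work, as an engineer would, in place of code of your own. Each camera call takes 0.05 s, during which the arm holds its last target. There are 200 camera calls.

### The job

Take the column with the blue end caps out of the white rack, lay it in the blue V cradle and, while it lies in both Vs, push it along them until its end presses against the red end stop with about 12 N, and hold that push for a moment. Then let go of it and swing the steel strap over it by its black handle, pressing down until the sprung rubber pad is pushed all the way in, so that the strap stays down and the column is gripped home against the stop. The columns are glass: push gently, never ram or squeeze it hard in the cradle, and leave the orange column, the jars and the glassware where they are.

Things in the scene. Friction and masses are not known exactly. Their poses are not given: they have to be found in the camera images.
- column_blue: Glass chromatography column, a smooth round rod 28 mm in diameter and 160 mm long, cream filling, a blue cap at each end (both ends alike); about 0.22 kg. Origin at its middle on the axis; its x runs along the axis. It lies in one of the two places of the rack, axis 45 mm above the bench.
- column_orange: The same column with orange caps, in the other place of the rack, 100 mm beside the blue one. Not to be moved.
- rack: White fixed rack, 150 x 190 mm base 8 mm thick, origin under its centre. Two places parallel to its x, at its y = +50 and -50 mm, each with two V supports 12 mm wide at x = +55 and -55 mm; between them the column hangs free, 23 mm between its underside and the base.
- cradle: Fixed clamping cradle: aluminium base 215 x 120 x 12 mm, origin under the middle of a seated column on the bench. Its x is the V direction. Two blue V supports (90 degree V, 20 mm wide along x, walls up to the column's axis height and 29 mm to each side of it) at x = +55 and -55 mm; between them is free room for fingers down to the base. The end stop is at the -x end; the strap is at x = +55 mm, hinged on two dark posts at y = -45 mm.
- end_stop: Rigid red plate 12 mm thick, 50 mm wide, top 80 mm above the bench, across the cradle's -x end; the column's end cap must press on it. Sliding the column along the Vs takes 1 to 3 N before the stop is met, more if it is pressed down or held off its line, so keep the down load small. Origin and axes as those of the cradle; the face towards the column is at x = -80 mm.
- home (a point): Where the middle of the seated column ends: on the V axis, 62 mm above the bench, over the cradle's origin; axes as those of the cradle. A column in the Vs touches the end stop when its origin is here.
- strap_hinge (a point): The strap's hinge: at x = +55, y = -45 mm of the cradle, 92 mm above the bench, axis along the cradle's x.
- strap_handle (a point): Centre of the black round handle across the strap's free end (22 mm in diameter, 28 mm long along the hinge direction, flat ends), 100 mm from the hinge. From the hinge it lies 100 mm x cos(strap angle) along the cradle's +y and 100 mm x sin(strap angle) up.
- strap (a joint): Strap angle in rad: 0 is level over the column, where the pad on a seated column is just pushed in fully; it grows as the strap opens upwards (1.57 upright, up to 2.3 leaning away on the hinge side, the cradle's -y). A stiff hinge (0.65 N m, some 6.5 N at the handle) that stays where it is left. The strap is 16 mm wide, 10 mm thick.
- pad: Black rubber pad under the strap, 45 mm from the hinge, on a spring: 4 mm of travel, 2 N at first touch rising to 10 N when pushed all the way in, then hard. With a seated column it touches at a strap angle of about 0.09 rad; pushing it all the way in takes about 11 N down at the handle; beyond that the force on the column rises at more than twice the rate of the force on the handle. Origin at the strap's hinge.
- bottle_white: White jar with orange cap, 64 mm across, 130 mm high, at the far side; bystander.
- bottle_amber: Amber bottle with blue cap, 60 mm across, 120 mm high, at the far side; bystander.
- flask: Glass flask, 72 mm across, 130 mm high, at the far side; bystander.
- beaker: Glass beaker, 68 mm across, 85 mm high, at the far side; bystander.
- jar_small: Small white jar with green cap, 48 mm across, 75 mm high, at the far side; bystander.
Not all that is in view belongs to the job. What is shaped like the column_blue but pink or turquoise is not meant.

How it is judged:
By the outcome, as a careful person would: the job done as asked, in the order asked, and still so for the second after the job is handed in, with the robot touching nothing.
It also fails if it takes over 72 s, if anything falls off the work surface, if the arm or the gripper's body presses on something with over 40 N, if the wrist force passes 120 N, or if a joint passes its speed limit or range.

## Working session

There is one attempt and no reset: what is moved stays moved. The work goes in short steps, Python scripts to look and compute and a shell command to move; the robot and the scene stay as the last step left them, time stands still between calls to the robot, and variables do not carry over. Pictures are saved under pics/ and viewed, at most 12 in all, crops included, and the job is handed in when it is done.

```bash
mkdir -p pics; ls
python3 - <<'E'
from rig import arm, grab_frame
import cv2,numpy as np
for n in ("scene","top"):
    f=grab_frame(n); cv2.imwrite(f"pics/{n}0.png",f["image"][:,:,::-1]); print(n,f["fx"],f["fy"],f["cx"],f["cy"],f["rvec"],f["tvec"])
s=arm.get_state(); print(s["eef_pos"],s["orientation"],s["force"],s["time"])
E
```

```text
pics
scene 421.0924926269612 421.0924926269612 276.56589566007716 206.39020527953116 [ 2.08570214  0.54569523 -0.30624294] [-0.41480221 -0.06050552  1.56077145]
top 465.8749797068194 465.8749797068194 285.02449111481087 210.92681097021534 [ 2.18565846 -2.14521524  0.16187065] [-0.0157771   0.50090111  1.21206815]
[ 0.26466034 -0.59292502  0.30259119] [-1.16989305e-03  9.78034682e-01  2.08438710e-01 -3.09739442e-04] [ 0.96420634 -0.8098659  -0.34917166] 0.1
```

View pics/scene0.png

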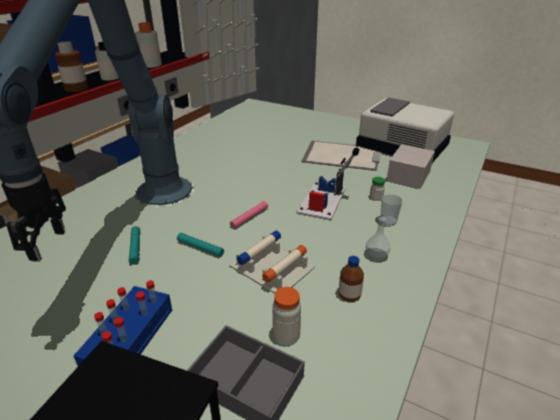

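View pics/top0.png

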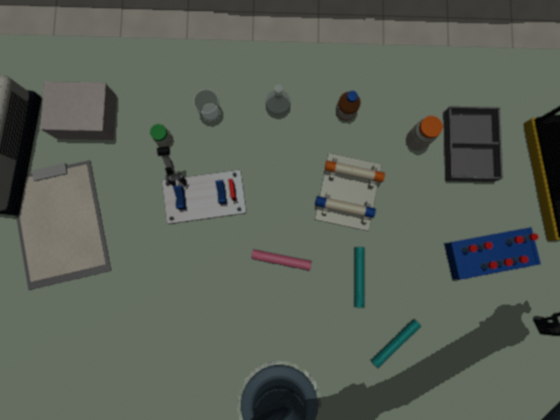

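The blue column is in the rack at top-view pixels (320,203)–(372,212). The cradle is at about (204,197), with the red stop at (233,190) and the strap open at (163,150)–(178,180). Next I measure these more closely.

```bash
cat > h.py <<'E'
import cv2,numpy as np
from rig import arm,grab_frame
def ray(f,uv):
    R=cv2.Rodrigues(np.array(f["rvec"]))[0]; t=np.array(f["tvec"])
    d=np.array([(uv[0]-f["cx"])/f["fx"],(uv[1]-f["cy"])/f["fy"],1.])
    if f.get("fish"):
        r=np.hypot(d[0],d[1]); d=np.array([*(d[:2]/max(r,1e-9)*np.sin(r)),np.cos(r)])
    return -R.T@t, R.T@d
def onz(f,uv,z):
    o,d=ray(f,uv); return o+d*(z-o[2])/d[2]
def blobs(f,lo,hi,box,amin=8):
    u0,v0,u1,v1=box
    h=cv2.cvtColor(f["image"],cv2.COLOR_RGB2HSV)[v0:v1,u0:u1]
    m=cv2.inRange(h,np.array(lo),np.array(hi)); n,_,s,c=cv2.connectedComponentsWithStats(m)
    return [(c[i]+[u0,v0],s[i,4]) for i in range(1,n) if s[i,4]>=amin]
E
python3 - <<'E'
from h import *
np.set_printoptions(precision=4,suppress=True)
f=grab_frame("top")
o,_=ray(f,(0,0)); print("cam",o)
for nm,lo,hi,box,z in (("blue caps",(105,120,40),(130,255,255),(300,180,390,230),.045),("orange",(3,150,80),(18,255,255),(310,150,390,190),.045),("Vs",(105,120,30),(130,255,255),(160,170,250,220),.055),("red",(0,150,60),(8,255,255),(220,165,250,215),.08),("red2",(172,150,60),(180,255,255),(220,165,250,215),.08)):
    for c,a in blobs(f,lo,hi,box): print(nm,c,a,onz(f,c,z))
im=f["image"][:,:,::-1]
a=cv2.resize(im[140:240,150:260],None,fx=5,fy=5,interpolation=cv2.INTER_CUBIC)
cv2.imwrite("pics/crop.png",a)
s=grab_frame("scene")
for nm,lo,hi,box,z in (("sc blue",(105,120,40),(130,255,255),(230,225,290,270),.045),):
    for c,A in blobs(s,lo,hi,box): print(nm,c,A,onz(s,c,z))
E
```

```text
cam [0.3426 0.0191 1.2659]
blue caps [320.2892 201.4458] 83 [ 0.5267 -0.0993  0.045 ]
blue caps [369.9605 211.8684] 76 [ 0.5015 -0.2316  0.045 ]
orange [330.1667 165.4359] 78 [ 0.6249 -0.1251  0.045 ]
orange [379.0563 175.8451] 71 [ 0.5993 -0.2566  0.045 ]
Vs [220.8951 191.6643] 143 [0.5458 0.1634 0.055 ]
Vs [179.5944 196.7333] 180 [0.5301 0.2707 0.055 ]
red [231.7361 188.5278] 72 [0.5504 0.1329 0.08  ]
sc blue [276.1905 234.2857] 42 [ 0.5275 -0.0918  0.045 ]
sc blue [243.0312 258.0104] 96 [ 0.5019 -0.2314  0.045 ]
```

View pics/crop.png

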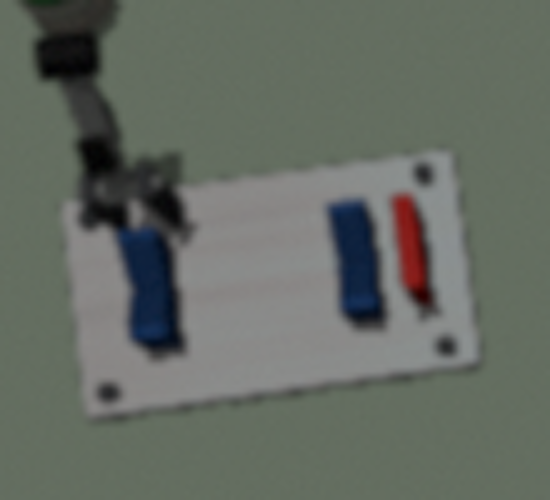

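The crop shows the base corners at about (65,203), (452,150), (478,365) and (88,417). The V supports are at (150,288) and (355,260), and the strap leans away with its handle at (68,55). I now work out the first move, to above the blue column.

```bash
cat >> h.py <<'E'
from scipy.spatial.transform import Rotation as Rn
def to(p,yaw,tilt=0,grasp=True):
    """print tool-frame shift(mm)/turn from measured pose so that grasp point is at p, tool x at yaw deg, tool down (tilt deg about tool x)"""
    s=arm.get_state(); q=s["orientation"]; R=Rn.from_quat([q[1],q[2],q[3],q[0]])
    T=Rn.from_euler("z",yaw,degrees=True)*Rn.from_euler("x",180+tilt,degrees=True)
    p=np.array(p,float)-(T.apply([0,0,.054]) if grasp else 0)
    d=R.inv().apply(p-np.array(s["eef_pos"]))*1000; w=(R.inv()*T).as_rotvec()
    print("shift",d.round(1),"turn",w.round(4),"force",np.round(s["force"],2),"t",s["time"])
E
python3 - <<'E'
from h import *
f=grab_frame("top")
P=[onz(f,c,.012) for c in ((163,180.6),(240.4,170),(245.6,213),(167.6,223.4))]
print(np.round(P,4))
for a,b in ((0,1),(3,2)): d=P[a]-P[b]; print(np.degrees(np.arctan2(d[1],d[0])),np.linalg.norm(d))
print(np.mean(P,0))
to((.514,-.1655,.17),79.1)
E
```

```text
[[0.5802 0.3266 0.012 ]
 [0.6142 0.1173 0.012 ]
 [0.4959 0.0998 0.012 ]
 [0.4635 0.3084 0.012 ]]
99.24507761929064 0.21199012234464418
98.82073044795285 0.21108378603392736
[0.53844894 0.21303264 0.012     ]
shift [ 401.9 -288.9   79.5] turn [-1.200e-03 -6.000e-04 -9.607e-01] force [-0.06 -1.27 -0.38] t 0.25
```

```bash
python3 -m crank '[{"x":45,"y":-32,"z":0,"az":-0.12,"gripper":0.4},{"x":90,"y":-65,"z":0,"az":-0.24,"gripper":0.4},{"x":135,"y":-97,"z":10,"az":-0.36,"gripper":0.4},{"x":180,"y":-129,"z":20,"az":-0.48,"gripper":0.4},{"x":225,"y":-162,"z":30,"az":-0.6,"gripper":0.4},{"x":270,"y":-194,"z":40,"az":-0.72,"gripper":0.4},{"x":315,"y":-226,"z":50,"az":-0.84,"gripper":0.4},{"x":360,"y":-259,"z":65,"az":-0.96,"gripper":0.4},{"x":402,"y":-289,"z":80,"az":-0.96,"gripper":0.4},{"x":402,"y":-289,"z":80,"az":-0.96,"gripper":0.4},{"x":402,"y":-289,"z":80,"az":-0.96,"gripper":0.4},{"x":402,"y":-289,"z":80,"az":-0.96,"gripper":0.4},{"x":402,"y":-289,"z":80,"az":-0.96,"gripper":0.4}]' 25
python3 - <<'E'
from h import *
f=grab_frame("wrist"); cv2.imwrite("pics/w1.png",f["image"][:,:,::-1]); f["fish"]=1
for c,a in blobs(f,(105,120,40),(130,255,255),(0,0,560,420),40): print(c,a,onz(f,c,.045))
to((.514,-.1655,.17),79.1)
E
```

```text
[302.11849778  56.02128528] 17148 [ 0.3937387  -0.56132244  0.045     ]
shift [ 401.9 -289.1   79.6] turn [-8.000e-04 -4.000e-04 -9.607e-01] force [ 0.33 -1.19  0.06] t 0.3validation failed for argument at $[0]...
```

View pics/w1.png

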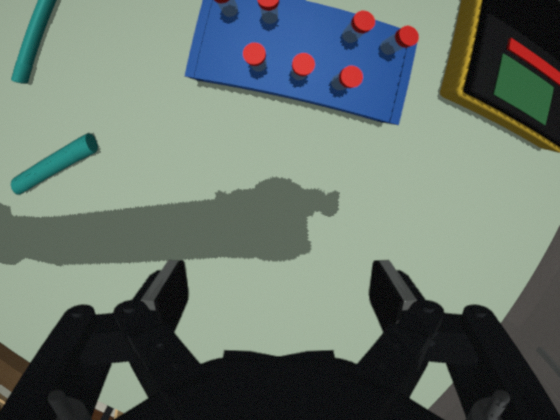

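The wrist view still shows the start area, because the call was refused. It may be that every row needs all of its keys, so I'll include them all.

```bash
python3 -m crank '[{"x":45,"y":-32,"z":0,"ax":0,"ay":0,"az":-0.12,"gripper":0.4},{"x":90,"y":-65,"z":0,"ax":0,"ay":0,"az":-0.24,"gripper":0.4},{"x":135,"y":-97,"z":10,"ax":0,"ay":0,"az":-0.36,"gripper":0.4},{"x":180,"y":-129,"z":20,"ax":0,"ay":0,"az":-0.48,"gripper":0.4},{"x":225,"y":-162,"z":30,"ax":0,"ay":0,"az":-0.6,"gripper":0.4},{"x":270,"y":-194,"z":40,"ax":0,"ay":0,"az":-0.72,"gripper":0.4},{"x":315,"y":-226,"z":50,"ax":0,"ay":0,"az":-0.84,"gripper":0.4},{"x":360,"y":-259,"z":65,"ax":0,"ay":0,"az":-0.96,"gripper":0.4},{"x":402,"y":-289,"z":80,"ax":0,"ay":0,"az":-0.96,"gripper":0.4},{"x":402,"y":-289,"z":80,"ax":0,"ay":0,"az":-0.96,"gripper":0.4},{"x":402,"y":-289,"z":80,"ax":0,"ay":0,"az":-0.96,"gripper":0.4},{"x":402,"y":-289,"z":80,"ax":0,"ay":0,"az":-0.96,"gripper":0.4}]' 25
python3 - <<'E'
from h import *
f=grab_frame("wrist"); cv2.imwrite("pics/w2.png",f["image"][:,:,::-1]); f["fish"]=1
for c,a in blobs(f,(105,120,40),(130,255,255),(0,0,560,420),40): print(c,a,onz(f,c,.045))
to((.514,-.1655,.17),79.1)
E
```

```text
time: 1.5
eef_pos: [0.5148, -0.1634, 0.2235]
orientation: [-0.001, 0.77, 0.638, 0.0]
force: [0.2, -0.4, -0.2]
grip_width: 0.0598
grip_force: 0.0
[280.54309623 122.95899582] 1195 [ 0.52888452 -0.0999775   0.045     ]
[279.23828648 285.24096386] 747 [ 0.50253757 -0.235652    0.045     ]
shift [ 0.3 -0.2 -0.3] turn [-0.0006  0.0005  0.0004] force [ 0.61 -0.54  0.04] t 1.55
```

```bash
python3 -m crank '[{"x":-1,"y":1,"z":40,"ax":0,"ay":0,"az":0,"gripper":0.4},{"x":-1,"y":1,"z":75,"ax":0,"ay":0,"az":0,"gripper":0.4},{"x":-1,"y":1,"z":100,"ax":0,"ay":0,"az":0,"gripper":0.4},{"x":-1,"y":1,"z":115,"ax":0,"ay":0,"az":0,"gripper":0.4},{"x":-1,"y":1,"z":125,"ax":0,"ay":0,"az":0,"gripper":0.4},{"x":-1,"y":1,"z":125,"ax":0,"ay":0,"az":0,"gripper":0.4},{"x":-1,"y":1,"z":125,"ax":0,"ay":0,"az":0,"gripper":0.4},{"x":-1,"y":1,"z":125,"ax":0,"ay":0,"az":0,"gripper":-0.6},{"x":-1,"y":1,"z":125,"ax":0,"ay":0,"az":0,"gripper":-0.6},{"x":-1,"y":1,"z":125,"ax":0,"ay":0,"az":0,"gripper":-0.6},{"x":-1,"y":1,"z":125,"ax":0,"ay":0,"az":0,"gripper":-0.6},{"x":-1,"y":1,"z":125,"ax":0,"ay":0,"az":0,"gripper":-0.6},{"x":-1,"y":1,"z":125,"ax":0,"ay":0,"az":0,"gripper":-0.6}]' 30
python3 -c "
from h import *
to((.515,-.1655,.045),79.1)"
```

```text
time: 2.85
eef_pos: [0.5154, -0.167, 0.1001]
orientation: [0.0, 0.771, 0.636, 0.0]
force: [-2.8, 0.2, 6.6]
grip_width: 0.027
grip_force: 29.3
shift [ 1.4 -0.7  1.1] turn [ 0.0007  0.0005 -0.0007] force [-2.76  0.24  6.64] t 2.85
```

```bash
python3 -m crank '[{"x":0,"y":0,"z":-20,"ax":0,"ay":0,"az":0,"gripper":-0.6},{"x":0,"y":0,"z":-50,"ax":0,"ay":0,"az":0,"gripper":-0.6},{"x":0,"y":0,"z":-85,"ax":0,"ay":0,"az":0,"gripper":-0.6},{"x":0,"y":0,"z":-110,"ax":0,"ay":0,"az":0,"gripper":-0.6},{"x":0,"y":0,"z":-120,"ax":0,"ay":0,"az":0,"gripper":-0.6},{"x":0,"y":0,"z":-120,"ax":0,"ay":0,"az":0,"gripper":-0.6},{"x":0,"y":0,"z":-120,"ax":0,"ay":0,"az":0,"gripper":-0.6}]'
python3 -c "
from h import *
f=grab_frame('wrist'); cv2.imwrite('pics/w3.png',f['image'][:,:,::-1])
to((.536,.230,.16),99)"
```

```text
time: 3.55
eef_pos: [0.514, -0.1668, 0.2175]
orientation: [-0.001, 0.771, 0.636, -0.001]
force: [-0.7, -0.1, -2.4]
grip_width: 0.0268
grip_force: 30.0
shift [393.7 -53.3   3.3] turn [-0.0035 -0.001  -0.348 ] force [-0.77  0.17 -2.09] t 3.6
```

```bash
python3 -m crank '[{"x":20,"y":-3,"z":0,"ax":0,"ay":0,"az":0,"gripper":-0.6},{"x":55,"y":-7,"z":0,"ax":0,"ay":0,"az":-0.04,"gripper":-0.6},{"x":95,"y":-13,"z":0,"ax":0,"ay":0,"az":-0.08,"gripper":-0.6},{"x":140,"y":-19,"z":0,"ax":0,"ay":0,"az":-0.12,"gripper":-0.6},{"x":185,"y":-25,"z":0,"ax":0,"ay":0,"az":-0.16,"gripper":-0.6},{"x":230,"y":-31,"z":0,"ax":0,"ay":0,"az":-0.2,"gripper":-0.6},{"x":275,"y":-37,"z":0,"ax":0,"ay":0,"az":-0.25,"gripper":-0.6},{"x":320,"y":-43,"z":0,"ax":0,"ay":0,"az":-0.3,"gripper":-0.6},{"x":355,"y":-48,"z":0,"ax":0,"ay":0,"az":-0.348,"gripper":-0.6},{"x":380,"y":-52,"z":2,"ax":0,"ay":0,"az":-0.348,"gripper":-0.6},{"x":394,"y":-53,"z":3,"ax":0,"ay":0,"az":-0.348,"gripper":-0.6},{"x":394,"y":-53,"z":3,"ax":0,"ay":0,"az":-0.348,"gripper":-0.6},{"x":394,"y":-53,"z":3,"ax":0,"ay":0,"az":-0.348,"gripper":-0.6},{"x":394,"y":-53,"z":3,"ax":0,"ay":0,"az":-0.348,"gripper":-0.6}]'
python3 - <<'E'
from h import *
to((.536,.230,.16),99)
f=grab_frame("wrist"); f["fish"]=1
im=cv2.resize(f["image"][:,:,::-1],None,fx=1.42,fy=1.42,interpolation=cv2.INTER_CUBIC); cv2.imwrite("pics/w4.png",im)
for c,a in blobs(f,(105,120,30),(130,255,255),(0,0,560,420),40): print("blue",c,a,onz(f,c,.055),onz(f,c,.16))
for c,a in blobs(f,(0,150,60),(8,255,255),(0,0,560,420),40): print("red",c,a,onz(f,c,.08))
E
```

```text
time: 5.0
eef_pos: [0.5382, 0.227, 0.2151]
orientation: [0.0, 0.651, 0.759, -0.001]
force: [0.4, -0.2, -2.5]
grip_width: 0.027
grip_force: 30.0
shift [ 3.3 -1.7  1.1] turn [-0.0013  0.0021 -0.0035] force [ 0.42 -0.22 -2.48] t 5.0
blue [279.12556054 126.40035874] 5575 [0.52958711 0.28891876 0.055     ] [0.52875953 0.29388199 0.16      ]
red [308.91752577 326.45360825] 97 [0.57568739 0.14491526 0.08      ]
```

View pics/w4.png

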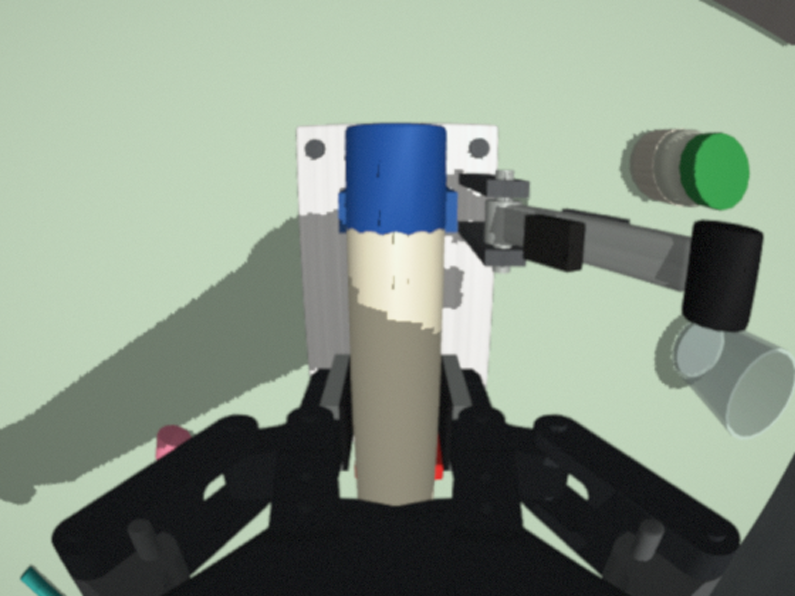

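The wrist view shows the column above the cradle. The V edges are at columns 340 and 457 (row 210), the base corners at (297,126) and (497,126), the hinge at about (503,220), and the handle at (725,275). I use these to refine the cradle line.

Run:
```python
from h import *
np.set_printoptions(precision=4,suppress=True)
f=grab_frame("wrist"); f["fish"]=1
L=onz(f,(340/1.42,212/1.42),.062);R=onz(f,(457/1.42,212/1.42),.062)
A=onz(f,(297/1.42,127/1.42),.012);B=onz(f,(497/1.42,127/1.42),.012)
print("V",L,R,(L+R)/2,np.linalg.norm(L-R)); print("base",A,B,(A+B)/2,np.linalg.norm(A-B))
c=onz(f,(396/1.42,130/1.42),.165); print("column end",c)
d=R-L; print(np.degrees(np.arctan2(d[1],d[0]))+90); d=B-A; print(np.degrees(np.arctan2(d[1],d[0]))+90)
M=onz(f,(396/1.42,235/1.42),.16);print("col mid pt",M)
to((.536,.230,.16),99)
```

```text
V [0.505  0.2698 0.062 ] [0.5613 0.2786 0.062 ] [0.5331 0.2742 0.062 ] 0.05695906732718283
base [0.4673 0.3103 0.012 ] [0.5837 0.3285 0.012 ] [0.5255 0.3194 0.012 ] 0.11781761715470511
column end [0.5268 0.307  0.165 ]
98.8677665518889
98.85849090670118
col mid pt [0.5311 0.2789 0.16  ]
shift [ 2.8 -1.9  1.7] turn [-0.0004  0.0015 -0.0034] force [ 0.25 -0.12 -1.62] t 5.1
```

```bash
python3 -m crank '[{"x":4,"y":0.5,"z":30,"ax":0,"ay":0,"az":0,"gripper":-0.6},{"x":4,"y":0.5,"z":60,"ax":0,"ay":0,"az":0,"gripper":-0.6},{"x":4,"y":0.5,"z":80,"ax":0,"ay":0,"az":0,"gripper":-0.6},{"x":4,"y":0.5,"z":90,"ax":0,"ay":0,"az":0,"gripper":-0.6},{"x":4,"y":0.5,"z":90,"ax":0,"ay":0,"az":0,"gripper":-0.6},{"x":4,"y":0.5,"z":90,"ax":0,"ay":0,"az":0,"gripper":-0.6},{"x":4,"y":0.5,"z":90,"ax":0,"ay":0,"az":0,"gripper":-0.6}]'
python3 -m crank '[{"x":0,"y":0,"z":2,"ax":0,"ay":0,"az":0,"gripper":-0.6},{"x":0,"y":0,"z":4,"ax":0,"ay":0,"az":0,"gripper":-0.6},{"x":0,"y":0,"z":5,"ax":0,"ay":0,"az":0,"gripper":-0.6},{"x":0,"y":0,"z":5,"ax":0,"ay":0,"az":0,"gripper":-0.6},{"x":0,"y":0,"z":5,"ax":0,"ay":0,"az":0,"gripper":-0.6}]'
```

```text
time: 5.8
eef_pos: [0.5388, 0.2344, 0.1275]
orientation: [0.001, 0.65, 0.76, 0.001]
force: [0.1, 0.5, -1.8]
grip_width: 0.0271
grip_force: 30.0
time: 6.3
eef_pos: [0.5376, 0.234, 0.1208]
orientation: [-0.0, 0.649, 0.76, -0.0]
force: [-0.3, 0.1, -1.7]
grip_width: 0.027
grip_force: 30.0
```

```bash
python3 -m crank '[{"x":0,"y":0,"z":1,"ax":0,"ay":0,"az":0,"gripper":-0.6},{"x":0,"y":0,"z":2,"ax":0,"ay":0,"az":0,"gripper":-0.6},{"x":0,"y":0,"z":2,"ax":0,"ay":0,"az":0,"gripper":-0.6},{"x":0,"y":0,"z":2,"ax":0,"ay":0,"az":0,"gripper":-0.6}]'
python3 -m crank '[{"x":0,"y":0,"z":0.5,"ax":0,"ay":0,"az":0,"gripper":-0.6},{"x":0,"y":0,"z":1,"ax":0,"ay":0,"az":0,"gripper":-0.6},{"x":0,"y":0,"z":1,"ax":0,"ay":0,"az":0,"gripper":-0.6},{"x":0,"y":0,"z":1,"ax":0,"ay":0,"az":0,"gripper":-0.6}]'
```

```text
time: 6.7
eef_pos: [0.5376, 0.2339, 0.1188]
orientation: [-0.0, 0.649, 0.76, -0.0]
force: [-0.3, 0.6, -1.8]
grip_width: 0.0273
grip_force: 30.0
time: 7.1
eef_pos: [0.5377, 0.234, 0.118]
orientation: [0.0, 0.649, 0.76, 0.0]
force: [-0.3, -0.4, -1.7]
grip_width: 0.0271
grip_force: 30.0
```

```bash
python3 -m crank '[{"x":0,"y":0,"z":0.5,"ax":0,"ay":0,"az":0,"gripper":-0.6},{"x":0,"y":0,"z":1,"ax":0,"ay":0,"az":0,"gripper":-0.6},{"x":0,"y":0,"z":1,"ax":0,"ay":0,"az":0,"gripper":-0.6},{"x":0,"y":0,"z":1,"ax":0,"ay":0,"az":0,"gripper":-0.6}]'
python3 -m crank '[{"x":0,"y":0,"z":0.5,"ax":0,"ay":0,"az":0,"gripper":-0.6},{"x":0,"y":0,"z":0.5,"ax":0,"ay":0,"az":0,"gripper":-0.6},{"x":0,"y":0,"z":0.5,"ax":0,"ay":0,"az":0,"gripper":-0.6}]'
```

```text
time: 7.5
eef_pos: [0.5381, 0.2341, 0.1174]
orientation: [0.0, 0.649, 0.76, 0.0]
force: [-0.0, -0.3, 1.3]
grip_width: 0.0267
grip_force: 30.3
time: 7.8
eef_pos: [0.5382, 0.2341, 0.1172]
orientation: [0.0, 0.649, 0.76, 0.0]
force: [-1.1, -1.2, 5.3]
grip_width: 0.0269
grip_force: 30.6
```

```bash
python3 -m crank '[{"x":0,"y":0,"z":-0.5,"ax":0,"ay":0,"az":0,"gripper":-0.6},{"x":0,"y":0,"z":-0.5,"ax":0,"ay":0,"az":0,"gripper":-0.1},{"x":0,"y":0,"z":-0.5,"ax":0,"ay":0,"az":0,"gripper":-0.1},{"x":0,"y":0,"z":-0.5,"ax":0,"ay":0,"az":0,"gripper":-0.1},{"x":0,"y":0,"z":-0.5,"ax":0,"ay":0,"az":0,"gripper":-0.1}]' 25
python3 -m crank '[{"x":0,"y":0,"z":0,"ax":0,"ay":0,"az":0,"gripper":-0.6},{"x":0,"y":0,"z":0,"ax":0,"ay":0,"az":0,"gripper":-0.6},{"x":0,"y":0,"z":0,"ax":0,"ay":0,"az":0,"gripper":-0.6},{"x":0,"y":0,"z":0,"ax":0,"ay":0,"az":0,"gripper":-0.6}]' 25
```

```text
time: 8.3
eef_pos: [0.5373, 0.2339, 0.1165]
orientation: [-0.0, 0.649, 0.76, -0.0]
force: [-0.8, 0.0, 0.3]
grip_width: 0.0387
grip_force: 0.0
time: 8.7
eef_pos: [0.5381, 0.234, 0.117]
orientation: [0.0, 0.65, 0.76, 0.0]
force: [1.1, 0.8, -0.5]
grip_width: 0.0269
grip_force: 27.4
```

```bash
python3 -m crank '[{"x":-2,"y":0.3,"z":0,"ax":0,"ay":0,"az":0,"gripper":-0.6},{"x":-4,"y":0.3,"z":0,"ax":0,"ay":0,"az":0,"gripper":-0.6},{"x":-6,"y":0.3,"z":0,"ax":0,"ay":0,"az":0,"gripper":-0.6},{"x":-8,"y":0.3,"z":0,"ax":0,"ay":0,"az":0,"gripper":-0.6},{"x":-8,"y":0.3,"z":0,"ax":0,"ay":0,"az":0,"gripper":-0.6},{"x":-8,"y":0.3,"z":0,"ax":0,"ay":0,"az":0,"gripper":-0.6}]' 25
python3 -m crank '[{"x":-1,"y":0,"z":0,"ax":0,"ay":0,"az":0,"gripper":-0.6},{"x":-2,"y":0,"z":0,"ax":0,"ay":0,"az":0,"gripper":-0.6},{"x":-2,"y":0,"z":0,"ax":0,"ay":0,"az":0,"gripper":-0.6},{"x":-2,"y":0,"z":0,"ax":0,"ay":0,"az":0,"gripper":-0.6}]' 25
```

```text
time: 9.3
eef_pos: [0.5395, 0.2255, 0.117]
orientation: [0.0, 0.65, 0.76, -0.0]
force: [1.5, -0.3, 0.5]
grip_width: 0.0269
grip_force: 27.4
time: 9.7
eef_pos: [0.5396, 0.2243, 0.117]
orientation: [0.0, 0.649, 0.76, 0.0]
force: [2.0, 0.3, 0.5]
grip_width: 0.027
grip_force: 27.4
```

```bash
python3 -m crank '[{"x":-1,"y":0.4,"z":0,"ax":0,"ay":0,"az":0,"gripper":-0.6},{"x":-2,"y":0.4,"z":0,"ax":0,"ay":0,"az":0,"gripper":-0.6},{"x":-2,"y":0.4,"z":0,"ax":0,"ay":0,"az":0,"gripper":-0.6},{"x":-2,"y":0.4,"z":0,"ax":0,"ay":0,"az":0,"gripper":-0.6}]' 25
python3 -m crank '[{"x":-1,"y":0,"z":0,"ax":0,"ay":0,"az":0,"gripper":-0.6},{"x":-2,"y":0,"z":0,"ax":0,"ay":0,"az":0,"gripper":-0.6},{"x":-2,"y":0,"z":0,"ax":0,"ay":0,"az":0,"gripper":-0.6},{"x":-2,"y":0,"z":0,"ax":0,"ay":0,"az":0,"gripper":-0.6}]' 25
```

```text
time: 10.1
eef_pos: [0.5401, 0.2221, 0.1168]
orientation: [-0.0, 0.649, 0.76, -0.0]
force: [1.0, 1.0, 0.1]
grip_width: 0.0271
grip_force: 27.4
time: 10.5
eef_pos: [0.5405, 0.2201, 0.1169]
orientation: [0.0, 0.649, 0.76, -0.0]
force: [1.0, 1.1, 1.1]
grip_width: 0.0274
grip_force: 27.4
```

```bash
for i in 1; do python3 -m crank '[{"x":-0.5,"y":0,"z":0,"ax":0,"ay":0,"az":0,"gripper":-0.6},{"x":-1,"y":0,"z":0,"ax":0,"ay":0,"az":0,"gripper":-0.6},{"x":-1,"y":0,"z":0,"ax":0,"ay":0,"az":0,"gripper":-0.6}]' 25; done
python3 -m crank '[{"x":-0.5,"y":0,"z":0,"ax":0,"ay":0,"az":0,"gripper":-0.6},{"x":-1,"y":0,"z":0,"ax":0,"ay":0,"az":0,"gripper":-0.6},{"x":-1,"y":0,"z":0,"ax":0,"ay":0,"az":0,"gripper":-0.6}]' 25
python3 -m crank '[{"x":-0.5,"y":0,"z":0,"ax":0,"ay":0,"az":0,"gripper":-0.6},{"x":-1,"y":0,"z":0,"ax":0,"ay":0,"az":0,"gripper":-0.6},{"x":-1,"y":0,"z":0,"ax":0,"ay":0,"az":0,"gripper":-0.6}]' 25
```

```text
time: 10.8
eef_pos: [0.5406, 0.2192, 0.1168]
orientation: [-0.0, 0.649, 0.76, -0.0]
force: [0.8, 0.7, -0.6]
grip_width: 0.0271
grip_force: 27.4
time: 11.1
eef_pos: [0.5408, 0.2182, 0.1168]
orientation: [-0.0, 0.649, 0.76, -0.0]
force: [1.7, 1.9, 0.8]
grip_width: 0.0269
grip_force: 27.4
time: 11.4
eef_pos: [0.5409, 0.2172, 0.1169]
orientation: [-0.0, 0.649, 0.76, -0.0]
force: [1.7, 1.4, 0.0]
grip_width: 0.0274
grip_force: 27.4
```

```bash
python3 -m crank '[{"x":-0.5,"y":0,"z":0,"ax":0,"ay":0,"az":0,"gripper":-0.6},{"x":-1,"y":0,"z":0,"ax":0,"ay":0,"az":0,"gripper":-0.6},{"x":-1,"y":0,"z":0,"ax":0,"ay":0,"az":0,"gripper":-0.6}]' 25
python3 -m crank '[{"x":-0.5,"y":0,"z":0,"ax":0,"ay":0,"az":0,"gripper":-0.6},{"x":-1,"y":0,"z":0,"ax":0,"ay":0,"az":0,"gripper":-0.6},{"x":-1,"y":0,"z":0,"ax":0,"ay":0,"az":0,"gripper":-0.6}]' 25
python3 -m crank '[{"x":-0.5,"y":0,"z":0,"ax":0,"ay":0,"az":0,"gripper":-0.6},{"x":-1,"y":0,"z":0,"ax":0,"ay":0,"az":0,"gripper":-0.6},{"x":-1,"y":0,"z":0,"ax":0,"ay":0,"az":0,"gripper":-0.6}]' 25
```

```text
time: 11.7
eef_pos: [0.5409, 0.2171, 0.1169]
orientation: [-0.0, 0.649, 0.761, 0.001]
force: [0.0, 3.3, -1.7]
grip_width: 0.027
grip_force: 27.3
time: 12.0
eef_pos: [0.5409, 0.217, 0.117]
orientation: [-0.001, 0.649, 0.761, 0.001]
force: [0.5, 4.9, -2.3]
grip_width: 0.0268
grip_force: 27.3
time: 12.3
eef_pos: [0.5408, 0.2169, 0.117]
orientation: [-0.001, 0.649, 0.761, 0.001]
force: [0.7, 5.9, -1.5]
grip_width: 0.0271
grip_force: 27.2
```

```bash
python3 -m crank '[{"x":-1,"y":0,"z":0,"ax":0,"ay":0,"az":0,"gripper":-0.6},{"x":-2,"y":0,"z":0,"ax":0,"ay":0,"az":0,"gripper":-0.6},{"x":-2,"y":0,"z":0,"ax":0,"ay":0,"az":0,"gripper":-0.6}]' 35
python3 -m crank '[{"x":-1,"y":0,"z":0,"ax":0,"ay":0,"az":0,"gripper":-0.6},{"x":-1.5,"y":0,"z":0,"ax":0,"ay":0,"az":0,"gripper":-0.6},{"x":-1.5,"y":0,"z":0,"ax":0,"ay":0,"az":0,"gripper":-0.6}]' 35
```

```text
time: 12.6
eef_pos: [0.5407, 0.2168, 0.1172]
orientation: [-0.002, 0.648, 0.761, 0.003]
force: [-0.3, 8.6, -2.2]
grip_width: 0.0269
grip_force: 34.8
time: 12.9
eef_pos: [0.5406, 0.2166, 0.1174]
orientation: [-0.003, 0.648, 0.762, 0.003]
force: [-0.5, 10.0, -2.8]
grip_width: 0.0268
grip_force: 34.8
```

```bash
python3 -m crank '[{"x":-1,"y":0,"z":0.3,"ax":0,"ay":0,"az":0,"gripper":-0.6},{"x":-1.8,"y":0,"z":0.4,"ax":0,"ay":0,"az":0,"gripper":-0.6},{"x":-1.8,"y":0,"z":0.4,"ax":0,"ay":0,"az":0,"gripper":-0.6},{"x":-1.8,"y":0,"z":0.4,"ax":0,"ay":0,"az":0,"gripper":-0.6}]' 35
python3 -c "
from h import *
for _ in range(3): print(np.round(arm.get_state()['force'],1)); grab_frame('top')"
```

```text
time: 13.3
eef_pos: [0.5406, 0.2165, 0.1173]
orientation: [-0.003, 0.648, 0.762, 0.004]
force: [-1.4, 12.5, -1.5]
grip_width: 0.0267
grip_force: 34.9
[-1.4 12.5 -1.5]
[-0.3 13.  -2.2]
[-1.1 12.3 -2.2]
```

```bash
python3 -m crank '[{"x":-0.4,"y":0,"z":0.2,"ax":0,"ay":0,"az":0,"gripper":-0.6},{"x":-0.4,"y":0,"z":0.2,"ax":0,"ay":0,"az":0,"gripper":-0.6},{"x":-0.4,"y":0,"z":0.2,"ax":0,"ay":0,"az":0,"gripper":-0.6},{"x":-0.4,"y":0,"z":0.2,"ax":0,"ay":0,"az":0,"gripper":-0.6},{"x":-0.4,"y":0,"z":0.2,"ax":0,"ay":0,"az":0,"gripper":-0.6},{"x":-0.4,"y":0,"z":0.2,"ax":0,"ay":0,"az":0,"gripper":-0.6},{"x":-0.4,"y":0,"z":0.2,"ax":0,"ay":0,"az":0,"gripper":-0.6},{"x":-0.4,"y":0,"z":0.2,"ax":0,"ay":0,"az":0,"gripper":-0.6},{"x":-0.4,"y":0,"z":0.2,"ax":0,"ay":0,"az":0,"gripper":-0.6},{"x":-0.4,"y":0,"z":0.2,"ax":0,"ay":0,"az":0,"gripper":-0.6}]' 35
```

```text
time: 14.45
eef_pos: [0.5406, 0.2165, 0.1172]
orientation: [-0.003, 0.648, 0.762, 0.004]
force: [-1.5, 12.8, -2.6]
grip_width: 0.0267
grip_force: 34.9
```

```bash
python3 -m crank '[{"x":2,"y":0,"z":0,"ax":0,"ay":0,"az":0,"gripper":-0.6},{"x":4.5,"y":0,"z":0,"ax":0,"ay":0,"az":0,"gripper":-0.6},{"x":4.5,"y":0,"z":0,"ax":0,"ay":0,"az":0,"gripper":-0.6},{"x":4.5,"y":0,"z":0,"ax":0,"ay":0,"az":0,"gripper":0.3},{"x":4.5,"y":0,"z":0,"ax":0,"ay":0,"az":0,"gripper":0.3},{"x":4.5,"y":0,"z":0,"ax":0,"ay":0,"az":0,"gripper":0.3},{"x":4.5,"y":0,"z":0,"ax":0,"ay":0,"az":0,"gripper":0.3},{"x":4.5,"y":0,"z":-15,"ax":0,"ay":0,"az":0,"gripper":0.3},{"x":4.5,"y":0,"z":-50,"ax":0,"ay":0,"az":0,"gripper":0.3},{"x":4.5,"y":0,"z":-90,"ax":0,"ay":0,"az":0,"gripper":0.3},{"x":4.5,"y":0,"z":-130,"ax":0,"ay":0,"az":0,"gripper":0.3},{"x":4.5,"y":0,"z":-170,"ax":0,"ay":0,"az":0,"gripper":0.3},{"x":4.5,"y":0,"z":-185,"ax":0,"ay":0,"az":0,"gripper":0.3},{"x":4.5,"y":0,"z":-185,"ax":0,"ay":0,"az":0,"gripper":0.3},{"x":4.5,"y":0,"z":-185,"ax":0,"ay":0,"az":0,"gripper":0.3}]' 25
python3 - <<'E'
from h import *
for n in ("wrist","top","scene"):
    f=grab_frame(n); np.savez(f"pics/{n}5.npz",**f)
    if n=="wrist": cv2.imwrite("pics/w5.png",cv2.resize(f["image"][:,:,::-1],None,fx=1.42,fy=1.42,interpolation=cv2.INTER_CUBIC))
    if n=="scene": cv2.imwrite("pics/s5.png",cv2.resize(f["image"][135:225,285:405,::-1],None,fx=6,fy=6,interpolation=cv2.INTER_CUBIC))
E
```

```text
time: 15.95
eef_pos: [0.5411, 0.2126, 0.3006]
orientation: [-0.0, 0.65, 0.76, -0.001]
force: [0.1, -0.1, -0.2]
grip_width: 0.0555
grip_force: 0.0
```

View pics/w5.png

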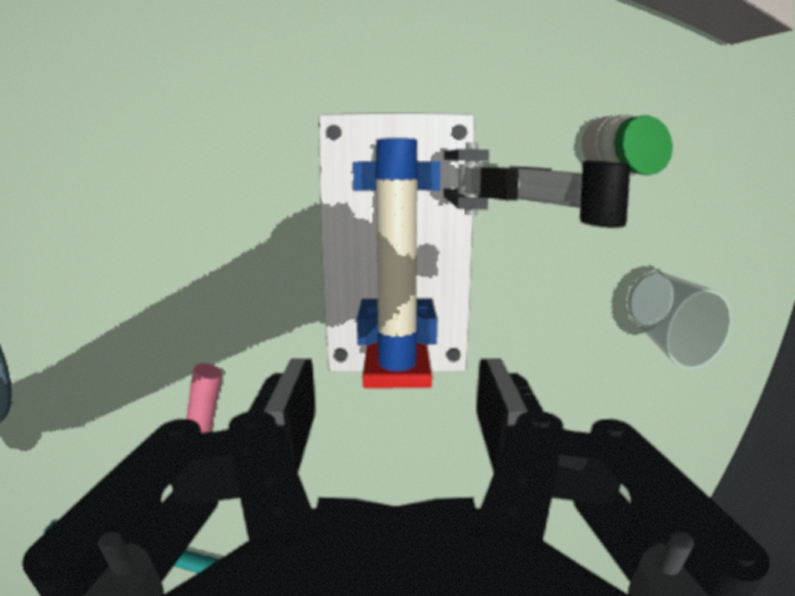

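View pics/s5.png

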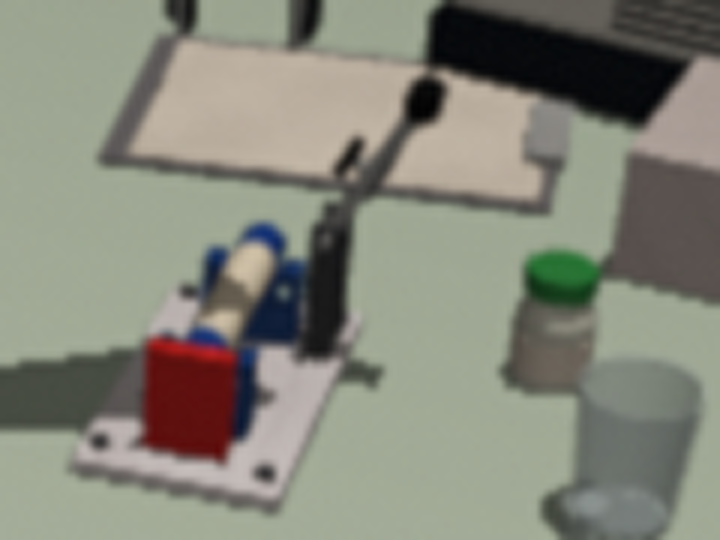

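The wrist view shows the column lying in both Vs, with its blue cap against the red stop at (397,370). The handle is at (605,193), and in the scene crop at (426,100). I fit the strap angle to these.

```bash
cat >> h.py <<'E'
YAW=98.9; u=np.array([-.1547,.988,0]); yc=np.array([-.988,-.1547,0]); HOME=np.array([.5408,.2165,.062])
HINGE=HOME+.055*u-.045*yc+[0,0,.03]
def handle(th): return HINGE+.1*(np.cos(th)*yc+np.sin(th)*np.array([0,0,1]))
def proj(f,p):
    R=cv2.Rodrigues(np.array(f["rvec"]))[0]; c=R@p+np.array(f["tvec"]); 
    if f.get("fish"):
        r=np.hypot(c[0],c[1]); a=np.arctan2(r,c[2]); return np.array([f["cx"]+f["fx"]*a*c[0]/r,f["cy"]+f["fy"]*a*c[1]/r])
    return np.array([f["cx"]+f["fx"]*c[0]/c[2],f["cy"]+f["fy"]*c[1]/c[2]])
E
python3 - <<'E'
from h import *
obs={"wrist":(605/1.42,193/1.42),"scene":(356,151.7),"top":(163.6,151)}
for n,o in obs.items():
    f=dict(np.load(f"pics/{n}5.npz")); f["fish"]=n=="wrist"
    for th in (1.7,1.8,1.9,2.0,2.1): print(n,th,(proj(f,handle(th))-o).round(1))
    print(" hinge",proj(f,HINGE)*(1.42 if n=="wrist" else 1))
E
```

```text
wrist 1.7 [-45.8   4. ]
wrist 1.8 [-30.9   4.5]
wrist 1.9 [-17.7   4.9]
wrist 2.0 [-6.4  5.2]
wrist 2.1 [3.  5.2]
 hinge [469.9812199  183.12232609]
scene 1.7 [-9.6 -4.6]
scene 1.8 [-6.7 -3.7]
scene 1.9 [-4.  -2.5]
scene 2.0 [-1.3 -1.1]
scene 2.1 [1.1 0.5]
 hinge [340.41376035 172.59929786]
top 1.7 [ 1.6 11.5]
top 1.8 [1.3 7.6]
top 1.9 [1.1 3.9]
top 2.0 [1.1 0.5]
top 2.1 [ 1.1 -2.6]
 hinge [174.71776852 176.31853032]
```

Run:
```python
from h import *
h=handle(2.05)+.002*u; print(h,HINGE); to(h+[0,0,.065],188.9); to(h,188.9)
```

```text
[0.62199608 0.28691029 0.18073624] [0.5767515 0.2778015 0.092    ]
shift [60.9 92.2 -1.5] turn [-0.0044 -0.003  -1.5691] force [-0.24 -0.23 -0.16] t 16.1
shift [61.  92.5 63.5] turn [-0.0044 -0.003  -1.5691] force [-0.24 -0.23 -0.16] t 16.1
```

```bash
python3 -m crank '[{"x":0,"y":0,"z":0,"ax":0,"ay":0,"az":-0.14,"gripper":0.3},{"x":5,"y":8,"z":0,"ax":0,"ay":0,"az":-0.28,"gripper":0.3},{"x":10,"y":16,"z":0,"ax":0,"ay":0,"az":-0.42,"gripper":0.3},{"x":16,"y":24,"z":0,"ax":0,"ay":0,"az":-0.56,"gripper":0.3},{"x":22,"y":33,"z":0,"ax":0,"ay":0,"az":-0.7,"gripper":0.3},{"x":28,"y":42,"z":0,"ax":0,"ay":0,"az":-0.84,"gripper":0.3},{"x":34,"y":51,"z":0,"ax":0,"ay":0,"az":-0.98,"gripper":0.3},{"x":40,"y":60,"z":0,"ax":0,"ay":0,"az":-1.12,"gripper":0.3},{"x":46,"y":70,"z":0,"ax":0,"ay":0,"az":-1.26,"gripper":0.3},{"x":52,"y":80,"z":0,"ax":0,"ay":0,"az":-1.4,"gripper":0.3},{"x":58,"y":88,"z":0,"ax":0,"ay":0,"az":-1.5,"gripper":0.3},{"x":61,"y":92,"z":0,"ax":0,"ay":0,"az":-1.57,"gripper":0.3},{"x":61,"y":92,"z":0,"ax":0,"ay":0,"az":-1.57,"gripper":0.3},{"x":61,"y":92,"z":0,"ax":0,"ay":0,"az":-1.57,"gripper":0.3},{"x":61,"y":92,"z":0,"ax":0,"ay":0,"az":-1.57,"gripper":0.3}]' 25
python3 - <<'E'
from h import *
f=grab_frame("wrist"); f["fish"]=1
cv2.imwrite("pics/w6.png",f["image"][:,:,::-1])
h=handle(2.05)+.002*u; to(h,188.9)
for th in (1.9,2.05,2.2): print(th,proj(f,handle(th)),proj(f,handle(th)+.014*u),proj(f,handle(th)-.014*u))
E
```

```text
time: 17.6
eef_pos: [0.6226, 0.2873, 0.3004]
orientation: [-0.001, -0.078, 0.997, -0.0]
force: [0.1, 0.0, -0.5]
grip_width: 0.0554
grip_force: 0.0
shift [ 0.7 -0.3 66. ] turn [-0.0007 -0.0009 -0.    ] force [0.6  0.77 0.46] t 17.65
1.9 [274.57863485 211.85130353] [298.17575285 211.86088497] [251.02453591 211.82337319]
2.05 [274.76672802 230.07812791] [297.21091366 230.06910079] [252.35957306 230.01283457]
2.2 [274.97098944 243.88769085] [296.18360951 243.86802203] [253.78962365 243.80204752]
```

View pics/w6.png

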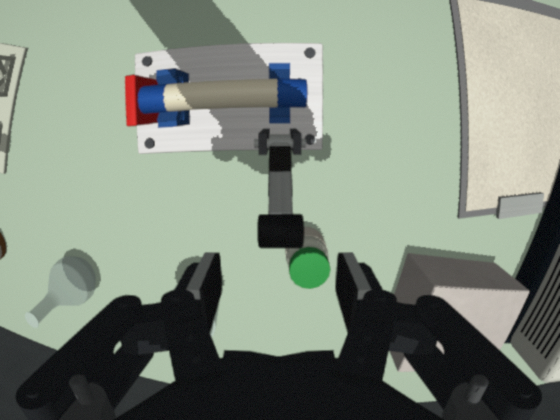

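The handle shows at (280,230), midway between the fingers, which agrees with 2.05 rad. I descend and grip its flat ends.

```bash
python3 -m crank '[{"x":1,"y":1,"z":25,"ax":0,"ay":0,"az":0,"gripper":0.3},{"x":1,"y":1,"z":45,"ax":0,"ay":0,"az":0,"gripper":0.3},{"x":1,"y":1,"z":58,"ax":0,"ay":0,"az":0,"gripper":0.3},{"x":1,"y":1,"z":66,"ax":0,"ay":0,"az":0,"gripper":0.3},{"x":1,"y":1,"z":66,"ax":0,"ay":0,"az":0,"gripper":0.3},{"x":1,"y":1,"z":66,"ax":0,"ay":0,"az":0,"gripper":-0.6},{"x":1,"y":1,"z":66,"ax":0,"ay":0,"az":0,"gripper":-0.6},{"x":1,"y":1,"z":66,"ax":0,"ay":0,"az":0,"gripper":-0.6},{"x":1,"y":1,"z":66,"ax":0,"ay":0,"az":0,"gripper":-0.6},{"x":1,"y":1,"z":66,"ax":0,"ay":0,"az":0,"gripper":-0.6}]' 35
python3 - <<'E'
from h import *
s=arm.get_state(); t0=2.05
for t in (1.9,1.75,1.6,1.45,1.3,1.15,1.0,.85,.7,.55,.4,.3,.2,.1,0):
    d=handle(t)-handle(t0); print(t,"x %.0f z %.0f"%(d@yc*1000,-d[2]*1000))
to(handle(t0)+.002*u,188.9)
E
```

```text
time: 18.65
eef_pos: [0.6225, 0.2885, 0.2368]
orientation: [0.001, -0.078, 0.997, -0.0]
force: [-0.6, -1.8, 4.5]
grip_width: 0.0271
grip_force: 36.4
1.9 x 14 z -6
1.75 x 28 z -10
1.6 x 43 z -11
1.45 x 58 z -11
1.3 x 73 z -8
1.15 x 87 z -3
1.0 x 100 z 5
0.85 x 112 z 14
0.7 x 123 z 24
0.55 x 131 z 36
0.4 x 138 z 50
0.3 x 142 z 59
0.2 x 144 z 69
0.1 x 146 z 79
0 x 146 z 89
shift [ 0.8 -1.5  2.1] turn [-0.0003  0.002   0.0004] force [-0.61 -1.82  4.48] t 18.65
```

```bash
python3 -m crank '[{"x":7,"y":0,"z":-3,"ax":0,"ay":0,"az":0,"gripper":-0.6},{"x":14,"y":0,"z":-6,"ax":0,"ay":0,"az":0,"gripper":-0.6},{"x":21,"y":0,"z":-8,"ax":0,"ay":0,"az":0,"gripper":-0.6},{"x":28,"y":0,"z":-10,"ax":0,"ay":0,"az":0,"gripper":-0.6},{"x":35,"y":0,"z":-11,"ax":0,"ay":0,"az":0,"gripper":-0.6},{"x":43,"y":0,"z":-11,"ax":0,"ay":0,"az":0,"gripper":-0.6},{"x":50,"y":0,"z":-11,"ax":0,"ay":0,"az":0,"gripper":-0.6},{"x":58,"y":0,"z":-11,"ax":0,"ay":0,"az":0,"gripper":-0.6},{"x":58,"y":0,"z":-11,"ax":0,"ay":0,"az":0,"gripper":-0.6}]' 30
python3 -m crank '[{"x":8,"y":0,"z":1,"ax":0,"ay":0,"az":0,"gripper":-0.6},{"x":15,"y":0,"z":3,"ax":0,"ay":0,"az":0,"gripper":-0.6},{"x":22,"y":0,"z":5,"ax":0,"ay":0,"az":0,"gripper":-0.6},{"x":29,"y":0,"z":8,"ax":0,"ay":0,"az":0,"gripper":-0.6},{"x":36,"y":0,"z":12,"ax":0,"ay":0,"az":0,"gripper":-0.6},{"x":42,"y":0,"z":16,"ax":0,"ay":0,"az":0,"gripper":-0.6},{"x":42,"y":0,"z":16,"ax":0,"ay":0,"az":0,"gripper":-0.6},{"x":42,"y":0,"z":16,"ax":0,"ay":0,"az":0,"gripper":-0.6}]' 30
python3 - <<'E'
from h import *
s=arm.get_state(); p=np.array(s["eef_pos"])-[0,0,.054]-HINGE; a=p@yc; print("theta",np.arctan2(p[2],a),"r",np.hypot(a,p[2]),s["force"])
E
```

```text
time: 19.55
eef_pos: [0.5683, 0.2797, 0.2482]
orientation: [0.006, -0.077, 0.997, 0.001]
force: [6.0, 0.5, 0.2]
grip_width: 0.0278
grip_force: 33.0
time: 20.35
eef_pos: [0.5274, 0.2733, 0.2355]
orientation: [0.006, -0.077, 0.997, 0.0]
force: [-0.0, -5.1, 16.5]
grip_width: 0.0274
grip_force: 34.8
theta 1.0656106988047163 r 0.10228610085231976 [-1.36520931e-02 -5.07521110e+00  1.65050804e+01]
```

```bash
python3 -m crank '[{"x":5,"y":-0.5,"z":2,"ax":0,"ay":0,"az":0,"gripper":-0.6},{"x":12,"y":-0.8,"z":8,"ax":0,"ay":0,"az":0,"gripper":-0.6},{"x":18,"y":-0.8,"z":13,"ax":0,"ay":0,"az":0,"gripper":-0.6},{"x":23,"y":-0.8,"z":18,"ax":0,"ay":0,"az":0,"gripper":-0.6},{"x":27,"y":-0.8,"z":24,"ax":0,"ay":0,"az":0,"gripper":-0.6},{"x":31,"y":-0.8,"z":30,"ax":0,"ay":0,"az":0,"gripper":-0.6},{"x":35,"y":-0.8,"z":37,"ax":0,"ay":0,"az":0,"gripper":-0.6},{"x":38,"y":-0.8,"z":44,"ax":0,"ay":0,"az":0,"gripper":-0.6},{"x":38,"y":-0.8,"z":44,"ax":0,"ay":0,"az":0,"gripper":-0.6}]' 30
python3 - <<'E'
from h import *
s=arm.get_state(); p=np.array(s["eef_pos"])-[0,0,.054]-HINGE; a=p@yc; print("theta",np.arctan2(p[2],a),"r",np.hypot(a,p[2]),s["force"])
E
```

```text
time: 21.25
eef_pos: [0.4851, 0.2664, 0.1874]
orientation: [0.0, -0.078, 0.997, -0.001]
force: [-3.2, -3.1, 8.4]
grip_width: 0.0273
grip_force: 42.1
theta 0.4217320488474901 r 0.10117555119717928 [-3.19574852 -3.12116411  8.35622242]
```

```bash
python3 -m crank '[{"x":2,"y":-0.5,"z":5,"ax":0,"ay":0,"az":0,"gripper":-0.6},{"x":4,"y":-0.5,"z":10,"ax":0,"ay":0,"az":0,"gripper":-0.6},{"x":6,"y":-0.5,"z":15,"ax":0,"ay":0,"az":0,"gripper":-0.6},{"x":7,"y":-0.5,"z":20,"ax":0,"ay":0,"az":0,"gripper":-0.6},{"x":7.5,"y":-0.5,"z":24,"ax":0,"ay":0,"az":0,"gripper":-0.6},{"x":7.5,"y":-0.5,"z":24,"ax":0,"ay":0,"az":0,"gripper":-0.6},{"x":7.5,"y":-0.5,"z":24,"ax":0,"ay":0,"az":0,"gripper":-0.6}]' 30
python3 - <<'E'
from h import *
s=arm.get_state(); p=np.array(s["eef_pos"])-[0,0,.054]-HINGE; a=p@yc; print("theta",np.arctan2(p[2],a),"r",np.hypot(a,p[2]),s["force"])
E
```

```text
time: 21.95
eef_pos: [0.4777, 0.2651, 0.1632]
orientation: [0.0, -0.079, 0.997, -0.0]
force: [-2.3, -2.0, 6.7]
grip_width: 0.0275
grip_force: 43.6
theta 0.1703408798468318 r 0.10125739135044444 [-2.33335908 -1.99460372  6.7251353 ]
```

```bash
python3 -m crank '[{"x":0.5,"y":-0.3,"z":3,"ax":0,"ay":0,"az":0,"gripper":-0.6},{"x":0.8,"y":-0.3,"z":6,"ax":0,"ay":0,"az":0,"gripper":-0.6},{"x":1,"y":-0.3,"z":8,"ax":0,"ay":0,"az":0,"gripper":-0.6},{"x":1,"y":-0.3,"z":8,"ax":0,"ay":0,"az":0,"gripper":-0.6}]' 30
python3 -m crank '[{"x":0.2,"y":0,"z":1.5,"ax":0,"ay":0,"az":0,"gripper":-0.6},{"x":0.2,"y":0,"z":3,"ax":0,"ay":0,"az":0,"gripper":-0.6},{"x":0.2,"y":0,"z":3,"ax":0,"ay":0,"az":0,"gripper":-0.6}]' 30
python3 -m crank '[{"x":0,"y":0,"z":1,"ax":0,"ay":0,"az":0,"gripper":-0.6},{"x":0,"y":0,"z":2,"ax":0,"ay":0,"az":0,"gripper":-0.6},{"x":0,"y":0,"z":2,"ax":0,"ay":0,"az":0,"gripper":-0.6}]' 30
```

```text
time: 22.35
eef_pos: [0.4766, 0.265, 0.1554]
orientation: [-0.0, -0.078, 0.997, -0.0]
force: [-3.3, -2.2, 7.6]
grip_width: 0.0277
grip_force: 44.1
time: 22.65
eef_pos: [0.4763, 0.2649, 0.1525]
orientation: [-0.0, -0.078, 0.997, -0.0]
force: [-3.9, -3.5, 9.1]
grip_width: 0.0268
grip_force: 44.3
time: 22.95
eef_pos: [0.4762, 0.2649, 0.1504]
orientation: [-0.0, -0.078, 0.997, -0.0]
force: [-3.9, -1.3, 9.2]
grip_width: 0.0274
grip_force: 44.4
```

```bash
python3 -m crank '[{"x":0,"y":0,"z":1,"ax":0,"ay":0,"az":0,"gripper":-0.6},{"x":0,"y":0,"z":2,"ax":0,"ay":0,"az":0,"gripper":-0.6},{"x":0,"y":0,"z":2,"ax":0,"ay":0,"az":0,"gripper":-0.6}]' 30
python3 -m crank '[{"x":0,"y":0,"z":1,"ax":0,"ay":0,"az":0,"gripper":-0.6},{"x":0,"y":0,"z":1,"ax":0,"ay":0,"az":0,"gripper":-0.6}]' 30
python3 -m crank '[{"x":0,"y":0,"z":0.7,"ax":0,"ay":0,"az":0,"gripper":-0.6},{"x":0,"y":0,"z":0.7,"ax":0,"ay":0,"az":0,"gripper":-0.6}]' 30
```

```text
time: 23.25
eef_pos: [0.4761, 0.2649, 0.1484]
orientation: [-0.0, -0.078, 0.997, -0.0]
force: [-5.6, -1.5, 9.4]
grip_width: 0.0275
grip_force: 44.4
time: 23.45
eef_pos: [0.476, 0.2649, 0.1474]
orientation: [-0.0, -0.079, 0.997, -0.0]
force: [-3.7, -3.5, 10.3]
grip_width: 0.0276
grip_force: 44.5
time: 23.65
eef_pos: [0.476, 0.2649, 0.1467]
orientation: [-0.0, -0.079, 0.997, -0.0]
force: [-4.6, -3.1, 8.9]
grip_width: 0.027
grip_force: 44.5
```

```bash
python3 -m crank '[{"x":0,"y":0,"z":0.6,"ax":0,"ay":0,"az":0,"gripper":-0.6},{"x":0,"y":0,"z":0.6,"ax":0,"ay":0,"az":0,"gripper":-0.6}]' 30
python3 -m crank '[{"x":0,"y":0,"z":0.6,"ax":0,"ay":0,"az":0,"gripper":-0.6},{"x":0,"y":0,"z":0.6,"ax":0,"ay":0,"az":0,"gripper":-0.6}]' 30
python3 -m crank '[{"x":0,"y":0,"z":0.6,"ax":0,"ay":0,"az":0,"gripper":-0.6},{"x":0,"y":0,"z":0.6,"ax":0,"ay":0,"az":0,"gripper":-0.6}]' 30
```

```text
time: 23.85
eef_pos: [0.476, 0.2649, 0.1461]
orientation: [-0.0, -0.078, 0.997, -0.0]
force: [-4.5, -2.1, 8.4]
grip_width: 0.0275
grip_force: 44.5
time: 24.05
eef_pos: [0.476, 0.2649, 0.1455]
orientation: [-0.0, -0.079, 0.997, -0.0]
force: [-3.7, -2.7, 10.1]
grip_width: 0.0274
grip_force: 44.6
time: 24.25
eef_pos: [0.476, 0.2649, 0.1449]
orientation: [-0.0, -0.078, 0.997, -0.0]
force: [-4.6, -2.7, 10.1]
grip_width: 0.0275
grip_force: 44.5
```

```bash
python3 -m crank '[{"x":0,"y":0,"z":0.6,"ax":0,"ay":0,"az":0,"gripper":-0.6},{"x":0,"y":0,"z":0.6,"ax":0,"ay":0,"az":0,"gripper":-0.6}]' 30
python3 -m crank '[{"x":0,"y":0,"z":0.6,"ax":0,"ay":0,"az":0,"gripper":-0.6},{"x":0,"y":0,"z":0.6,"ax":0,"ay":0,"az":0,"gripper":-0.6}]' 30
python3 -m crank '[{"x":0,"y":0,"z":0.6,"ax":0,"ay":0,"az":0,"gripper":-0.6},{"x":0,"y":0,"z":0.6,"ax":0,"ay":0,"az":0,"gripper":-0.6}]' 30
```

```text
time: 24.45
eef_pos: [0.476, 0.2649, 0.1443]
orientation: [-0.0, -0.079, 0.997, -0.0]
force: [-3.3, -2.9, 9.4]
grip_width: 0.0271
grip_force: 44.6
time: 24.65
eef_pos: [0.476, 0.2649, 0.1437]
orientation: [-0.0, -0.078, 0.997, -0.0]
force: [-4.5, -1.9, 9.8]
grip_width: 0.0277
grip_force: 44.6
time: 24.85
eef_pos: [0.476, 0.2649, 0.1431]
orientation: [-0.0, -0.078, 0.997, -0.0]
force: [-5.0, -2.3, 9.2]
grip_width: 0.0273
grip_force: 44.6
```

Run:
```python
from h import *
w=grab_frame("wrist")["image"][:,:,::-1]; s=grab_frame("scene")["image"][:,:,::-1]
a=cv2.resize(w[60:360,130:430],(400,400),interpolation=cv2.INTER_CUBIC); b=cv2.resize(s[140:220,290:370],(400,400),interpolation=cv2.INTER_CUBIC)
cv2.imwrite("pics/c7.png",np.hstack([a,b]))
st=arm.get_state(); print(st["force"],st["moment"])
```

```text
[-3.83176998 -2.26295194  9.63215072] [-0.42384688  0.43721538 -0.05250711]
```

View pics/c7.png

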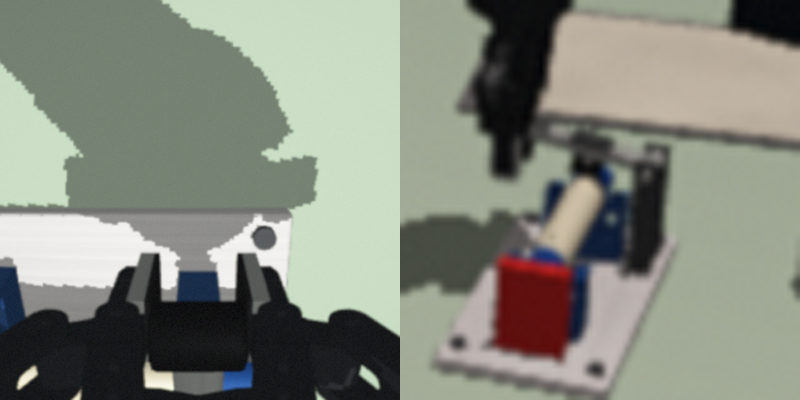

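The left crop shows the black handle between the pads at (148–247, 303–370). In the right crop the strap is about level over the column, running from (540,130) to (655,155). I use both views to check the actual handle height.

Run:
```python
from h import *
f=grab_frame("wrist"); f["fish"]=1; sc=grab_frame("scene")
cv2.imwrite("pics/w8.png",f["image"][:,:,::-1])
def cr(p): return ((proj(f,p)-[130,60])/.75).round(0)
st=arm.get_state(); g=np.array(st["eef_pos"])-[0,0,.054]; print("grasp",g)
for dz in (-.004,0,.004,.008,.012):
    c=g+[0,0,dz]
    pts=np.array([cr(c+s*.014*u+.011*(np.cos(a)*yc+np.sin(a)*np.array([0,0,1]))) for s in (-1,1) for a in np.linspace(0,2*np.pi,37)])
    print(dz,"u",pts[:,0].min(),pts[:,0].max(),"v",pts[:,1].min(),pts[:,1].max())
for th in (-.05,0,.05,.1,.15):
    pr=lambda p:((proj(sc,p)-[290,140])*5).round(0)
    top=np.array([0,0,.005]); e=lambda r:HINGE+r*(np.cos(th)*yc+np.sin(th)*np.array([0,0,1]))
    print(th,pr(e(.0)),pr(e(.09)),pr(e(.045)))
```

```text
grasp [0.4760161  0.26489013 0.08909404]
-0.004 u 153.0 243.0 v 260.0 325.0
0 u 152.0 244.0 v 265.0 332.0
0.004 u 151.0 245.0 v 271.0 339.0
0.008 u 149.0 247.0 v 276.0 346.0
0.012 u 148.0 248.0 v 282.0 354.0
-0.05 [252. 163.] [128. 148.] [189. 156.]
0 [252. 163.] [128. 143.] [190. 153.]
0.05 [252. 163.] [129. 137.] [190. 150.]
0.1 [252. 163.] [129. 131.] [190. 147.]
0.15 [252. 163.] [130. 126.] [191. 144.]
```

The handle has slid up about 10 mm in the grip, since it looks wider and lower in the view than it would at the grasp point. So the pad isn't in yet. I'll let go, shut the fingers and press the handle from above.

```bash
python3 -m crank '[{"x":0,"y":0,"z":0,"ax":0,"ay":0,"az":0,"gripper":0.3},{"x":0,"y":0,"z":0,"ax":0,"ay":0,"az":0,"gripper":0.3},{"x":0,"y":0,"z":0,"ax":0,"ay":0,"az":0,"gripper":0.3},{"x":0,"y":0,"z":0,"ax":0,"ay":0,"az":0,"gripper":0.3},{"x":0,"y":0,"z":-20,"ax":0,"ay":0,"az":0,"gripper":0.3},{"x":0,"y":0,"z":-50,"ax":0,"ay":0,"az":0,"gripper":0.3},{"x":0,"y":0,"z":-80,"ax":0,"ay":0,"az":0,"gripper":0.3},{"x":0,"y":0,"z":-80,"ax":0,"ay":0,"az":0,"gripper":-1},{"x":-2,"y":0,"z":-80,"ax":0,"ay":0,"az":0,"gripper":-1},{"x":-2,"y":0,"z":-80,"ax":0,"ay":0,"az":0,"gripper":-1},{"x":-2,"y":0,"z":-80,"ax":0,"ay":0,"az":0,"gripper":-1},{"x":-2,"y":0,"z":-80,"ax":0,"ay":0,"az":0,"gripper":-1},{"x":-2,"y":0,"z":-80,"ax":0,"ay":0,"az":0,"gripper":-1},{"x":-2,"y":0,"z":-80,"ax":0,"ay":0,"az":0,"gripper":-1}]' 30
python3 - <<'E'
from h import *
f=grab_frame("wrist"); f["fish"]=1; sc=grab_frame("scene"); t=grab_frame("top")
a=cv2.resize(f["image"][60:360,130:430,::-1],(400,400),interpolation=cv2.INTER_CUBIC); b=cv2.resize(sc["image"][140:220,290:370,::-1],(400,400),interpolation=cv2.INTER_CUBIC)
cv2.imwrite("pics/c9.png",np.hstack([a,b]))
print(arm.get_state()["eef_pos"])
for th in (0,.05,.1,.15):
    print(th,((proj(f,handle(th))-[130,60])/.75).round(),((proj(sc,handle(th))-[290,140])*5).round())
print(((proj(f,np.array(arm.get_state()["eef_pos"])-[0,0,.073])-[130,60])/.75).round())
E
```

```text
time: 26.45
eef_pos: [0.4789, 0.2645, 0.2216]
orientation: [-0.0, -0.078, 0.997, -0.0]
force: [-0.3, -0.4, -1.0]
grip_width: 0.0001
grip_force: 0.0
[0.47910633 0.26452549 0.22192179]
0 [194. 218.] [115. 140.]
0.05 [194. 222.] [115. 134.]
0.1 [194. 226.] [116. 128.]
0.15 [194. 231.] [117. 122.]
[198. 274.]
```

View pics/c9.png

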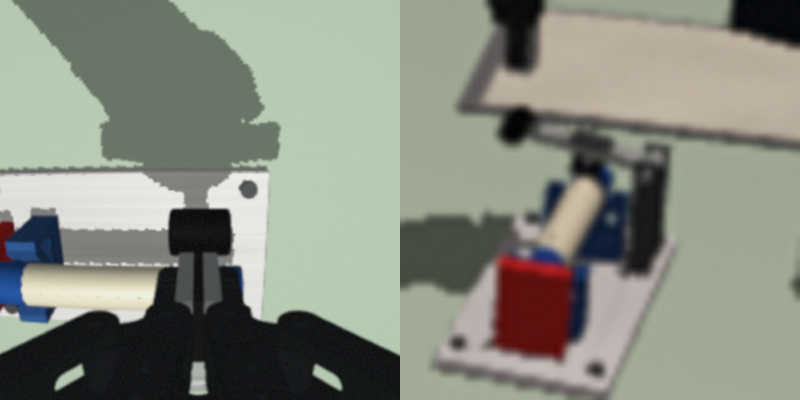

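The handle shows at (200,231) in the left crop and (116,126) in the right one, so the strap is at about 0.12 rad. The shut fingers are right above it, so I press down.

```bash
python3 -m crank '[{"x":0,"y":0,"z":10,"ax":0,"ay":0,"az":0,"gripper":-1},{"x":0,"y":0,"z":20,"ax":0,"ay":0,"az":0,"gripper":-1},{"x":0,"y":0,"z":26,"ax":0,"ay":0,"az":0,"gripper":-1},{"x":0,"y":0,"z":30,"ax":0,"ay":0,"az":0,"gripper":-1},{"x":0,"y":0,"z":33,"ax":0,"ay":0,"az":0,"gripper":-1},{"x":0,"y":0,"z":33,"ax":0,"ay":0,"az":0,"gripper":-1}]' 30
python3 -m crank '[{"x":0,"y":0,"z":2,"ax":0,"ay":0,"az":0,"gripper":-1},{"x":0,"y":0,"z":4,"ax":0,"ay":0,"az":0,"gripper":-1},{"x":0,"y":0,"z":4,"ax":0,"ay":0,"az":0,"gripper":-1}]' 30
python3 -m crank '[{"x":0,"y":0,"z":1.5,"ax":0,"ay":0,"az":0,"gripper":-1},{"x":0,"y":0,"z":3,"ax":0,"ay":0,"az":0,"gripper":-1},{"x":0,"y":0,"z":3,"ax":0,"ay":0,"az":0,"gripper":-1}]' 30
```

```text
time: 27.2
eef_pos: [0.4788, 0.2646, 0.1887]
orientation: [-0.0, -0.078, 0.997, -0.0]
force: [-0.6, -0.0, -0.0]
grip_width: 0.0001
grip_force: 0.0
time: 27.5
eef_pos: [0.4786, 0.2647, 0.1855]
orientation: [-0.0, -0.078, 0.997, -0.0]
force: [-2.0, -1.2, 5.0]
grip_width: -0.0
grip_force: 2.2
time: 27.8
eef_pos: [0.4782, 0.2647, 0.1826]
orientation: [-0.001, -0.078, 0.997, -0.001]
force: [-4.4, -1.4, 6.4]
grip_width: -0.0005
grip_force: 3.4
```

```bash
python3 -m crank '[{"x":0,"y":0,"z":1,"ax":0,"ay":0,"az":0,"gripper":-1},{"x":0,"y":0,"z":2,"ax":0,"ay":0,"az":0,"gripper":-1},{"x":0,"y":0,"z":2,"ax":0,"ay":0,"az":0,"gripper":-1}]' 30
python3 -m crank '[{"x":0,"y":0,"z":1,"ax":0,"ay":0,"az":0,"gripper":-1},{"x":0,"y":0,"z":2,"ax":0,"ay":0,"az":0,"gripper":-1},{"x":0,"y":0,"z":2,"ax":0,"ay":0,"az":0,"gripper":-1}]' 30
python3 -m crank '[{"x":0,"y":0,"z":1,"ax":0,"ay":0,"az":0,"gripper":-1},{"x":0,"y":0,"z":1,"ax":0,"ay":0,"az":0,"gripper":-1}]' 30
python3 -m crank '[{"x":0,"y":0,"z":1,"ax":0,"ay":0,"az":0,"gripper":-1},{"x":0,"y":0,"z":1,"ax":0,"ay":0,"az":0,"gripper":-1}]' 30
```

```text
time: 28.1
eef_pos: [0.4779, 0.2647, 0.1807]
orientation: [-0.001, -0.078, 0.997, -0.001]
force: [-4.5, -1.9, 8.6]
grip_width: 0.0002
grip_force: 4.1
time: 28.4
eef_pos: [0.4777, 0.2647, 0.1788]
orientation: [-0.001, -0.078, 0.997, -0.001]
force: [-5.5, -2.5, 8.5]
grip_width: 0.0001
grip_force: 4.5
time: 28.6
eef_pos: [0.4776, 0.2647, 0.1778]
orientation: [-0.002, -0.078, 0.997, -0.001]
force: [-6.5, -1.8, 9.2]
grip_width: 0.0002
grip_force: 4.7
time: 28.8
eef_pos: [0.4775, 0.2647, 0.1768]
orientation: [-0.002, -0.078, 0.997, -0.001]
force: [-5.3, -2.4, 8.9]
grip_width: 0.0
grip_force: 4.9
```

```bash
python3 -m crank '[{"x":0,"y":0,"z":0.7,"ax":0,"ay":0,"az":0,"gripper":-1},{"x":0,"y":0,"z":0.7,"ax":0,"ay":0,"az":0,"gripper":-1}]' 30
python3 -m crank '[{"x":0,"y":0,"z":0.7,"ax":0,"ay":0,"az":0,"gripper":-1},{"x":0,"y":0,"z":0.7,"ax":0,"ay":0,"az":0,"gripper":-1}]' 30
python3 -m crank '[{"x":0,"y":0,"z":0.7,"ax":0,"ay":0,"az":0,"gripper":-1},{"x":0,"y":0,"z":0.7,"ax":0,"ay":0,"az":0,"gripper":-1}]' 30
python3 -m crank '[{"x":0,"y":0,"z":0.7,"ax":0,"ay":0,"az":0,"gripper":-1},{"x":0,"y":0,"z":0.7,"ax":0,"ay":0,"az":0,"gripper":-1}]' 30
```

```text
time: 29.0
eef_pos: [0.4774, 0.2647, 0.1762]
orientation: [-0.002, -0.078, 0.997, -0.001]
force: [-5.7, -2.3, 9.8]
grip_width: -0.0001
grip_force: 5.2
time: 29.2
eef_pos: [0.4773, 0.2647, 0.1755]
orientation: [-0.002, -0.078, 0.997, -0.001]
force: [-5.8, -2.3, 10.9]
grip_width: -0.0001
grip_force: 5.3
time: 29.4
eef_pos: [0.4773, 0.2647, 0.1748]
orientation: [-0.002, -0.078, 0.997, -0.001]
force: [-6.9, -3.0, 10.9]
grip_width: 0.0
grip_force: 5.5
time: 29.6
eef_pos: [0.4772, 0.2647, 0.1742]
orientation: [-0.002, -0.078, 0.997, -0.001]
force: [-6.8, -3.6, 10.8]
grip_width: -0.0
grip_force: 5.6
```

```bash
python3 -m crank '[{"x":0,"y":0,"z":0.5,"ax":0,"ay":0,"az":0,"gripper":-1},{"x":0,"y":0,"z":0.5,"ax":0,"ay":0,"az":0,"gripper":-1}]' 30
python3 -m crank '[{"x":0,"y":0,"z":0.5,"ax":0,"ay":0,"az":0,"gripper":-1},{"x":0,"y":0,"z":0.5,"ax":0,"ay":0,"az":0,"gripper":-1}]' 30
python3 -m crank '[{"x":0,"y":0,"z":0.5,"ax":0,"ay":0,"az":0,"gripper":-1},{"x":0,"y":0,"z":0.5,"ax":0,"ay":0,"az":0,"gripper":-1}]' 30
```

```text
time: 29.8
eef_pos: [0.4772, 0.2647, 0.1738]
orientation: [-0.002, -0.078, 0.997, -0.001]
force: [-6.1, -2.8, 12.6]
grip_width: -0.0003
grip_force: 6.2
time: 30.0
eef_pos: [0.4772, 0.2647, 0.1735]
orientation: [-0.002, -0.078, 0.997, -0.001]
force: [-7.5, -3.4, 13.4]
grip_width: 0.0
grip_force: 6.7
time: 30.2
eef_pos: [0.4771, 0.2648, 0.1732]
orientation: [-0.002, -0.078, 0.997, -0.002]
force: [-7.6, -5.1, 14.3]
grip_width: 0.0001
grip_force: 7.3
```

The slope has jumped, so the pad is fully in (hard contact from TCP height of about 0.174). I lift off.

```bash
python3 -m crank '[{"x":0,"y":0,"z":0,"ax":0,"ay":0,"az":0,"gripper":-1},{"x":0,"y":0,"z":-3,"ax":0,"ay":0,"az":0,"gripper":-1},{"x":0,"y":0,"z":-8,"ax":0,"ay":0,"az":0,"gripper":-1},{"x":0,"y":0,"z":-25,"ax":0,"ay":0,"az":0,"gripper":-1},{"x":0,"y":0,"z":-60,"ax":0,"ay":0,"az":0,"gripper":-1},{"x":0,"y":0,"z":-100,"ax":0,"ay":0,"az":0,"gripper":-1},{"x":0,"y":0,"z":-130,"ax":0,"ay":0,"az":0,"gripper":-1},{"x":0,"y":0,"z":-130,"ax":0,"ay":0,"az":0,"gripper":-1},{"x":0,"y":0,"z":-130,"ax":0,"ay":0,"az":0,"gripper":-1}]' 30
python3 - <<'E'
from h import *
f=grab_frame("wrist"); f["fish"]=1; sc=grab_frame("scene"); old=cv2.imread("pics/c9.png")
b=cv2.resize(sc["image"][140:220,290:370,::-1],(400,400),interpolation=cv2.INTER_CUBIC)
a=cv2.resize(f["image"][60:360,130:430,::-1],(400,400),interpolation=cv2.INTER_CUBIC)
cv2.imwrite("pics/c10.png",np.hstack([a,b]))
def dark(im):
    m=(im[60:160,80:150].max(2)<60).astype(np.uint8); v,x=np.nonzero(m); return x.mean()+80,v.mean()+60,m.sum()
print("old",dark(old[:,400:]),"new",dark(b))
for th in (0,.05,.1): print(th,((proj(sc,handle(th))-[290,140])*5).round())
# column & stop
for nm,lo,hi,z in (("blue",(105,120,30),(130,255,255),.062),("red",(0,150,60),(8,255,255),.08)):
    for c,A in blobs(f,lo,hi,(0,0,560,420),60): print(nm,c.round(),A,((onz(f,c,z)-HOME)@np.c_[u,yc]*1000).round(1))
E
```

```text
time: 31.1
eef_pos: [0.4798, 0.2648, 0.3033]
orientation: [0.002, -0.078, 0.997, 0.0]
force: [-0.0, -0.2, -1.0]
grip_width: -0.0
grip_force: 0.0
old (np.float64(117.75489282385834), np.float64(113.92357875116497), np.uint64(1073)) new (np.float64(113.86155913978494), np.float64(143.80241935483872), np.uint64(744))
0 [115. 140.]
0.05 [115. 134.]
0.1 [116. 128.]
blue [173. 227.] 1321 [-54.5   8.4]
blue [296. 236.] 362 [75.1 -0.7]
red [149. 230.] 754 [-75.   11.2]
```

View pics/c10.png

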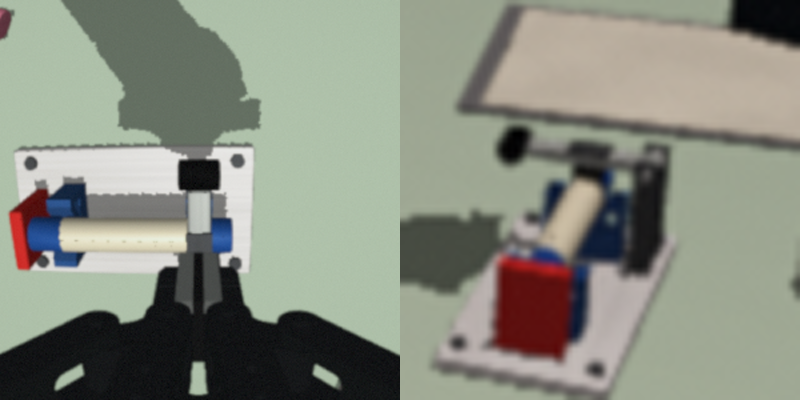

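The strap stays down: the handle at (114,144) in the right crop fits an angle of about 0. The blue cap meets the red plate at (30,235), and the robot is clear. I'm handing it in.

```bash
python3 -c "
from rig import arm
print(arm.hand_in())"
```

```text
the job is handed in; nothing more can be done
None
```

I handed the job in at about 31 s: the blue column lies in both Vs against the red stop after a push of about 12 N held for just over 1 s, and the strap is pressed down with the pad fully in; no verdict was returned.

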